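Close up the purge box and set its nitrogen valve two turns open

TASK

Close the nitrogen purge box: fold the plain grey leaf of its top down flat first, then fold the blue leaf down flat so that its black sealing strip laps over the grey one. Then set the supply valve: screw the red wheel clockwise until it comes to its stop, and from there back it off (anticlockwise) exactly two full turns. Finish still holding the wheel's black revolving handle gripped between the fingers, ready to trim the flow, with both leaves still flat and the other things on the bench left where they are.

Things in the scene. Friction and masses are not known exactly. Their poses are not given: they have to be found in the camera images.
- rig: fixed purge rig: aluminium plate 300 (x) x 520 (y) x 8 carrying a white open purge box (220 x 180, 130 tall) and a brass valve. Origin: middle of the plate's underside; x points away from the robot, y left, z up; it may be turned about z. In its frame (mm): box centre y +130, rim at z 138; wheel axis x 0, y -150; gauge y -40, top z 142, the highest thing between box and wheel
- plain_leaf (a joint): angle of the plain grey leaf, rad: 0 = folded flat over the left half of the box, 1.57 = upright, 2.0 = leaning out to its limit. Hinged along the box's left (+y) rim. Stiff friction hinge (0.10 N m): stays at any angle, must be pushed all the way, some 2 N near its edge. 220 along the hinge, 90 from hinge to free edge, 6 thick, 160 g; starts about upright
- plain_leaf_hinge (a point): middle of the plain leaf's hinge line, on the left rim of the box, 139 above the bench (its frame turns with the leaf)
- plain_leaf_edge (a point): middle of the plain leaf's free edge, on its outer face (the upper face when folded down), 90 from the hinge
- seal_leaf (a joint): angle of the blue leaf, rad: 0 = folded flat over the right half of the box, 1.57 = upright, 2.0 = leaning out to its limit. Hinged along the right (-y) rim; hinge, size and weight as the grey leaf. A black rubber strip 20 wide, 4 thick lies on its outer face, 82 to 102 from the hinge, and laps 12 over the grey leaf; starts about upright
- seal_leaf_hinge (a point): middle of the blue leaf's hinge line, on the right rim of the box, 139 above the bench (its frame turns with the leaf)
- seal_leaf_edge (a point): point on the outer face of the blue leaf, 90 from the hinge, half way along it (on the level of the leaf, under the strip)
- valve (a joint): turn of the valve wheel, rad, counted over several turns: 0 = closed on its firm stop, growing anticlockwise seen from above as it opens (6.283 a turn); starts between 0.4 and 1.2 turns open. It does not rise as it turns and stays where it is left; turning takes 0.18 N m, about 4 N at the handle
- valve_axis (a point): centre of the red three-spoked handwheel, 102 over the rim, rim 12 thick; axis vertical, 153 above the bench
- grip: black revolving handle standing up from the wheel's rim: upright barrel, 22 across, 50 tall, origin at its middle, 188 above the bench and 45 from the wheel's axis; its foot is 4 above the rim. It spins freely on its own pin, so a hand gripping it need not turn: carry it round in a level circle about the wheel's axis
- wrench: loose steel spanner, 180 long, lying on the aluminium plate in front of the valve; leave it alone. Origin at the centre of its underside
- jar: small glass jar with white cap, 44 across, 50 tall, standing on the aluminium plate behind the pipe; leave it alone. Origin at the centre of its underside
- bottle: amber bottle with white cap, 66 across, 160 tall, standing on the bench behind the rig; leave it alone. Origin at the centre of its underside
- beaker: open glass beaker, 70 across, 90 tall, standing on the bench behind the rig; leave it alone. Origin at the centre of its underside
- vial_box: closed cardboard box, 100 x 100 x 50 tall, on the bench behind the rig; leave it alone. Origin at the centre of its underside
- screwdriver: red-handled screwdriver, 200 long, lying on the bench to the left of the purge box; leave it alone. Origin at the centre of its underside
- logbook: green notebook, 152 x 108 x 17 thick, lying on the bench to the right of the rig; leave it alone. Origin at the centre of its underside

How it is judged:
By the outcome, as a careful person would: the job done as asked, in the order asked, and still so for the second after the job is handed in, while the arm keeps its last pose, push and grip.
It also fails if it takes over 70 s, if anything falls off the work surface, if the arm or the gripper's body presses on something with over 40 N, if the wrist force passes 120 N, or if a joint passes its speed limit or range.

ROBOT

A 6-joint arm with a two-finger parallel gripper is mounted at the origin on the work surface. World frame = base frame: x ahead of the robot, y to its left, z up, the work surface at z = 0. Lengths are in m, angles in rad, forces in N, time in s.
With the tool pointing down it reaches from about 0.35 to 0.975 m from the base axis. Payload 7.1 kg.
Tool frame: the origin (TCP) lies midway between the tips of the shut fingers; the grasp point (between the pads) lies 19 mm behind it; x points along the fingers, z is the direction in which the jaws open and shut, and the axes are right-handed (so a half turn about x gives the same grasp; the last joint's range is limited). The gripper opens to 88 mm and grips with 3 to 60 N. Pads are 20 mm wide; open, the fingers measure 115 mm over their backs; the gripper's body (75 mm by 178 mm) begins 61 mm behind the grasp point.
Start: joints at [-1.167, 0.423, 1.63, -0, 1.089, -0.019], TCP at [0.256, -0.57, 0.223] pointing down, gripper open.
Joint ranges: [-3, 3], [-0.9, 2.11], [0.09, 2.58], [-1.31, 4.45], [0.11, 2.69], [-2.54, 2.54]. Speed limits (rad/s): [2.39, 2.39, 3.01, 3.14, 3.14, 3.14].

INTERFACE

Orientations are given as a unit quaternion [w, x, y, z].
In Python, from plant import r, viewer gives the robot as it stands.
- The arm moves only by the tool send_rows, never from a script. Its argument "rows" is a list that holds one entry, the list of rows, each a list of 7 numbers: the gripper's target within -1 to 1 (fully open at 1, half-way at 0, shut at -1), then the shift along the tool's x, y, z in cm, then the turn, a rotation vector about the tool's x, y, z in degrees. A call has exactly 8 rows; each row is the pose to reach, as a shift and turn from the pose commanded when the call began, along the tool's axes at that moment; what a row does not reach only later rows make up. A row lasts 1/12 s, in which the tool goes at most 41.7 mm and 7.16 degrees, less where a joint would pass 70% of its speed; a pose out of reach is approached as far as the arm can. A call with a gripper value outside its range is refused whole. The fingers move at their own pace and stop on an object; "newtons" is the grip in N (left out, the last holds). Time passes only in rows, so rows that repeat a pose let the fingers close, or fill a call up. It gives the time, the measured TCP pose, the force and the opening at its end, in the units of the state.
- r.read_state(): the state, without advancing time (a new reading comes with each control period).
- viewer.camera(name): name is "scene" or "top" or "wrist"; returns a dict with "color" (480x640x3 uint8, red, green, blue), "intrinsics" (3x3 intrinsics, pixels), "R" (3x3) and "t" (3): a world point X has camera coordinates R X + t. Camera axes: x right, y down, z forward; pixel columns grow to the right and rows downward; lengths in m; the calibration is good to about 2 mm. A picture is of the moment at which its call begins. There is no depth.
- r.hand_in(): hands the job in, once; it reports no verdict.
The state is a dict: "time": time; "q": joint angles; "qvel": joint speeds; "effort": joint torques, N m; "position": TCP position; "tcp_rot": TCP orientation; "wrist_force": force on the tool from outside, world axes, zero at the start; "wrist_torque": the same for the moment, N m; "opening": finger opening in m.
Only numpy, scipy, OpenCV 4.12 (cv2) and the standard library are available. Lean on these libraries where they do the work, as an engineer would, in place of code of your own. Each camera call takes 0.05 s, during which the arm holds its last target. There are 200 camera calls.

## Working session

There is one attempt and no reset: what is moved stays moved. The work goes in short steps, Python scripts to look and compute and a tool call to move; the robot and the scene stay as the last step left them, time stands still between calls to the robot, and variables do not carry over. Pictures are saved under pics/ and viewed, about 8 in all and at most 12, crops included, and the job is handed in when it is done.

Besides the shell and the picture viewer there is one more tool, called after "Emit:" by a JSON object that holds its "op" and its "data", one argument or row to a line. send_rows: Moves the arm, as the interface text tells. Its arguments: {"type":"object","properties":{"rows":{"type":"array","items":{"type":"array","items":{"type":"array","items":{"type":"number"}}}},"newtons":{"type":"number"}},"required":["rows"]}

```bash
ls; mkdir -p pics
cat > h.py <<'E'
import numpy as np, cv2
from plant import r, viewer
def snap(name, fn, crop=None, scale=1):
    c=viewer.camera(name); im=c["color"][:,:,::-1].copy()
    np.savez("cam_"+name+".npz",K=c["intrinsics"],R=c["R"],t=c["t"])
    if crop: x0,y0,x1,y1=crop; im=im[y0:y1,x0:x1]
    if scale!=1: im=cv2.resize(im,None,fx=scale,fy=scale,interpolation=cv2.INTER_CUBIC)
    cv2.imwrite("pics/"+fn,im)
def cam(name):
    d=np.load("cam_"+name+".npz"); return d["K"],d["R"],d["t"].ravel()
def px2z(name,u,v,z):
    K,R,t=cam(name); d=R.T@np.linalg.solve(K,[u,v,1.]); o=-R.T@t
    return o+d*(z-o[2])/d[2]
def proj(name,X):
    K,R,t=cam(name); p=K@(R@np.asarray(X,float)+t); return p[:2]/p[2]
E
python3 - <<'E'
from h import *
snap("top","top0.png"); snap("scene","scene0.png")
for n in("top","scene"):
    K,R,t=cam(n); print(n,K.round(1).tolist(),(-R.T@t).round(3),R.round(2).tolist())
s=r.read_state(); print({k:np.round(v,3).tolist() for k,v in s.items()})
E
```

```text
pics
top [[502.5, 0.0, 317.3], [0.0, 502.5, 234.9], [0.0, 0.0, 1.0]] [0.43  0.021 1.152] [[-0.01, -1.0, -0.0], [-0.99, 0.01, -0.14], [0.14, 0.0, -0.99]]
scene [[442.6, 0.0, 315.4], [0.0, 442.6, 248.7], [0.0, 0.0, 1.0]] [1.171 0.307 0.735] [[-0.44, 0.9, 0.01], [0.59, 0.3, -0.75], [-0.68, -0.33, -0.66]]
{'time': 0.1, 'q': [-1.167, 0.424, 1.631, -0.0, 1.089, -0.019], 'qvel': [0.001, -0.002, -0.002, -0.0, 0.001, -0.001], 'effort': [-0.001, -54.562, -27.433, 0.064, 0.019, -0.0], 'position': [0.256, -0.569, 0.222], 'tcp_rot': [0.593, 0.384, 0.594, -0.384], 'wrist_force': [0.577, -0.149, 0.392], 'wrist_torque': [-0.009, -0.006, 0.024], 'opening': 0.088}
```

View pics/top0.png

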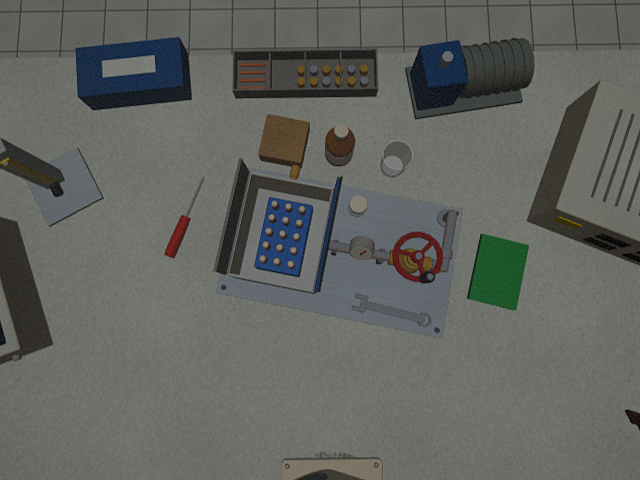

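View pics/scene0.png

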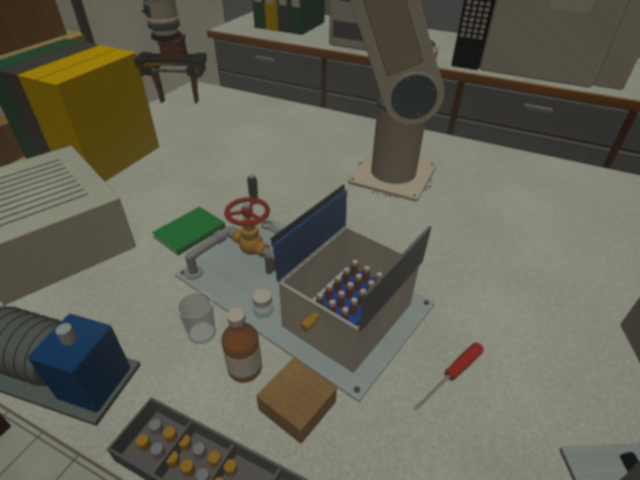

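The top view shows the rig turned a little clockwise: plate corners at (217,292), (442,335) and (461,208), wheel centre near (417,257), handle near (428,276). Both leaves are about upright, at x≈235 (grey) and x≈332 (blue). Next I'll fit the rig pose and check it on an enlarged crop.

```bash
cat >> h.py <<'E'
def rig(p,X):
    c,s=np.cos(p[2]),np.sin(p[2]); X=np.asarray(X,float)/1000
    return np.array([p[0]+c*X[0]-s*X[1],p[1]+s*X[0]+c*X[1],X[2]])
E
python3 - <<'E'
from h import *
from scipy.optimize import least_squares
obs=[((-150,260,8),(217,292)),((-150,-260,8),(442,335)),((150,-260,8),(461,208)),((0,-150,153),(417,257))]
f=lambda p: np.concatenate([proj("top",rig(p,X))-u for X,u in obs])
s=least_squares(f,[.5,0,-.15]); p=s.x; print(p,f(p).round(1)); np.save("rig.npy",p)
im=cv2.imread("pics/top0.png"); x0,y0=200,150;S=3
im=cv2.resize(im[y0:y0+200,x0:x0+266],None,fx=S,fy=S,interpolation=cv2.INTER_CUBIC)
def dot(X,col):
    u=(proj("top",rig(p,X))-[x0,y0]+.5)*S; cv2.circle(im,tuple(int(a) for a in u),3,col,1)
for X in [(-150,260,8),(-150,-260,8),(150,-260,8),(0,-150,153)]: dot(X,(0,255,255))
for x in(-110,110):
  for y in(40,220): dot((x,y,138),(0,255,0))
  for th in (1.45,1.57,1.7):
    dot((x,220-90*np.cos(th),139+90*np.sin(th)),(255,0,255))
    dot((x,40+90*np.cos(th),139+90*np.sin(th)),(255,0,255))
cv2.imwrite("pics/ov.png",im)
for z in(.213,): 
  a=px2z("top",428,276,z); w=rig(p,(0,-150,z*1000)); print("handle",a,w,np.linalg.norm(a-w))
E
```

```text
[ 0.56139538 -0.02761175 -0.19984287] [-1.8  0.6  0.4  1.9  1.4 -0.7  0.  -1.8]
handle [ 0.48646084 -0.1817803   0.213     ] [ 0.53161808 -0.17462642  0.213     ] 0.04572039414375315
```

View pics/ov.png

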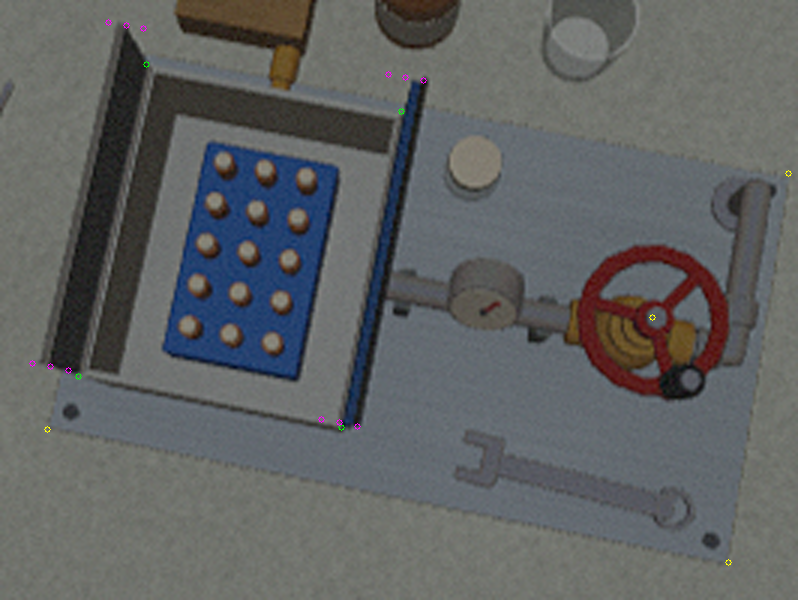

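The overlay agrees to about 2 mm: rim corners line up, the grey edge is at crop (124,25)→(45,360), and the blue leaf leans out at about 1.7. The wheel rim centre is at crop (654,322) and the handle top at (690,379). Next, the move to the grey leaf, with the tool turned to the rig axes.

Run:
```python
from h import *
from scipy.spatial.transform import Rotation as Ro
p=np.load("rig.npy")
x0,y0,S=200,150,3
f=lambda u,v,z: px2z("top",x0+u/S-.33,y0+v/S-.33,z)
w=f(654,322,.159); h=f(690,379,.213); print("wheel",w,"handle",h,"r",np.linalg.norm((w-h)[:2]), "wheel model",rig(p,(0,-150,159)))
for a,b in [((148,62),(110,220)),((403,108),(110,40)),((80,375),(-110,220)),((342,427),(-110,40))]:
    print("rim", f(*a,.138)[:2].round(4), rig(p,(*b,138))[:2].round(4))
s=r.read_state(); q=s["tcp_rot"]; R=Ro.from_quat(q,scalar_first=True).as_matrix(); print(R.round(3))
c,sn=np.cos(p[2]),np.sin(p[2]); rx=np.array([c,sn,0]); ry=np.array([-sn,c,0])
for sg in(1,-1):
    T=np.column_stack([[0,0,-1],sg*ry,sg*rx]); print(sg,"turn about tool x",np.rad2deg(Ro.from_matrix(R.T@T).as_rotvec()).round(2))
for X in [(0,260,300),(0,262,207)]: print(X,rig(p,X),"tool cm",(R.T@(rig(p,X)-s["position"])*100).round(2))
```

```text
wheel [ 0.5274947  -0.17454939  0.159     ] handle [ 0.48642324 -0.18489092  0.213     ] r 0.04235342377767303 wheel model [ 0.53161808 -0.17462642  0.159     ]
rim [0.714  0.1647] [0.7129 0.1662]
rim [ 0.6794 -0.0115] [ 0.6771 -0.0102]
rim [0.4977 0.2084] [0.4973 0.2098]
rim [0.4612 0.0325] [0.4615 0.0334]
[[-0.001  0.912  0.41 ]
 [ 0.001  0.41  -0.912]
 [-1.     0.    -0.001]]
1 turn about tool x [-5.432e+01 -7.000e-02 -4.000e-02]
-1 turn about tool x [ 1.2568e+02 -5.0000e-02  9.0000e-02]
(0, 260, 300) [0.61300936 0.22721368 0.3       ] tool cm [ -7.72  65.22 -58.02]
(0, 262, 207) [0.61340639 0.22917387 0.207     ] tool cm [  1.58  65.34 -58.17]
```

Emit:
{"op": "send_rows", "data": {
  "rows": [
    [[-1,-1.25,2.2,-1.95,-6.79,0,0],[-1,-2.5,4.4,-3.9,-13.58,0,0],[-1,-3.75,6.6,-5.85,-20.37,0,0],[-1,-5,8.8,-7.8,-27.16,0,0],[-1,-6.25,11,-9.75,-33.95,0,0],[-1,-7.5,13.2,-11.7,-40.74,0,0],[-1,-8.75,15.4,-13.65,-47.53,0,0],[-1,-10,17.6,-15.6,-54.3,0,0]]
  ]
}}

```text
time: 0.77
position: [0.3531, -0.3539, 0.3229]
tcp_rot: [0.704, 0.069, 0.704, -0.069]
wrist_force: [0.3, -0.4, 1.0]
opening: 0.0378
```

```bash
cat >> h.py <<'E'
from scipy.spatial.transform import Rotation as Ro
def st():
    s=r.read_state(); R=Ro.from_quat(s["tcp_rot"],scalar_first=True).as_matrix(); return s,R
def go(X):  # tool-axis cm from measured pose to world X
    s,R=st(); return (R.T@(np.asarray(X)-s["position"])*100).round(2)
E
python3 - <<'E'
from h import *
p=np.load("rig.npy"); s,R=st(); print(s["time"],R.round(3),s["position"],s["opening"],s["q"].round(2))
print(go(rig(p,(0,265,320))))
E
```

```text
0.7667 [[-0.     0.193  0.981]
 [ 0.001  0.981 -0.193]
 [-1.     0.    -0.001]] [ 0.35305123 -0.35389015  0.32292396] 0.037841621956008945 [-0.81  0.13  1.79  0.    1.22 -0.62]
[ 0.31 62.54 14.27]
```

Emit:
{"op": "send_rows", "data": {
  "rows": [
    [[-1,0,3.9,0.9,0,0,0],[-1,0,7.8,1.8,0,0,0],[-1,0,11.7,2.7,0,0,0],[-1,0,15.6,3.6,0,0,0],[-1,0,19.5,4.5,0,0,0],[-1,0,23.4,5.4,0,0,0],[-1,0,27.3,6.3,0,0,0],[-1,0,31.2,7.2,0,0,0]]
  ]
}}

```text
time: 1.43
position: [0.4857, -0.062, 0.3226]
tcp_rot: [0.704, 0.071, 0.704, -0.071]
wrist_force: [-0.0, -0.2, 0.2]
opening: 0.0002
```

Emit:
{"op": "send_rows", "data": {
  "rows": [
    [[-1,0,3.9,0.9,0,0,0],[-1,0,7.8,1.8,0,0,0],[-1,0,11.7,2.7,0,0,0],[-1,0,15.6,3.6,0,0,0],[-1,0,19.5,4.5,0,0,0],[-1,0,23.4,5.4,0,0,0],[-1,0,27.3,6.3,0,0,0],[-1,0,31.2,7.1,0,0,0]]
  ]
}}

```text
time: 2.1
position: [0.6175, 0.2296, 0.3222]
tcp_rot: [0.703, 0.07, 0.704, -0.071]
wrist_force: [0.6, -0.7, 0.4]
opening: 0.0005
```

Run:
```python
from h import *
p=np.load("rig.npy"); s,R=st(); print(s["time"],R.round(3).tolist(),s["position"],s["opening"],s["q"].round(2))
print(go(rig(p,(0,265,208))))
```

```text
2.1 [[-0.001, 0.199, 0.98], [-0.0, 0.98, -0.199], [-1.0, -0.0, -0.001]] [0.61753066 0.22956151 0.32215268] 0.000461319820382554 [ 0.34  0.39  1.45 -0.    1.31  0.54]
[11.42  0.19 -0.39]
```

Emit:
{"op": "send_rows", "data": {
  "rows": [
    [[-1,3.8,0,0,0,0,0],[-1,7.6,0,0,0,0,0],[-1,11,0,0,0,0,0],[-1,11.1,-1,0,0,0,0],[-1,11.1,-2,0,0,0,0],[-1,11.1,-2.9,0,0,0,0],[-1,11,-3.9,0,0,0,0],[-1,11,-4.9,0,0,0,0]]
  ]
}}

```text
time: 2.77
position: [0.6088, 0.1787, 0.2156]
tcp_rot: [0.705, 0.072, 0.702, -0.07]
wrist_force: [0.9, 1.2, -0.8]
opening: 0.0007
```

Emit:
{"op": "send_rows", "data": {
  "rows": [
    [[-1,0.6,-1.9,0,0,0,0],[-1,1.7,-3.5,0,0,0,0],[-1,3.2,-4.8,0,0,0,0],[-1,4.4,-5.4,0,0,0,0],[-1,5.6,-5.8,0,0,0,0],[-1,6.2,-5.9,0,0,0,0],[-1,6.7,-6,0,0,0,0],[-1,6.9,-6,0,0,0,0]]
  ]
}}

```text
time: 3.43
position: [0.5959, 0.1203, 0.1451]
tcp_rot: [0.704, 0.07, 0.703, -0.071]
wrist_force: [-8.4, -5.2, 24.7]
opening: 0.0002
```

Run:
```python
from h import *
p=np.load("rig.npy"); s,R=st(); print(s["time"],s["position"],s["wrist_force"].round(1),-go(rig(p,(0,0,0)))*10)
snap("scene","sc1.png")
```

```text
3.4333 [0.59593498 0.12029929 0.14506188] [-8.4 -5.2 24.7] [-145.1  151.7    4.5]
```

View pics/sc1.png

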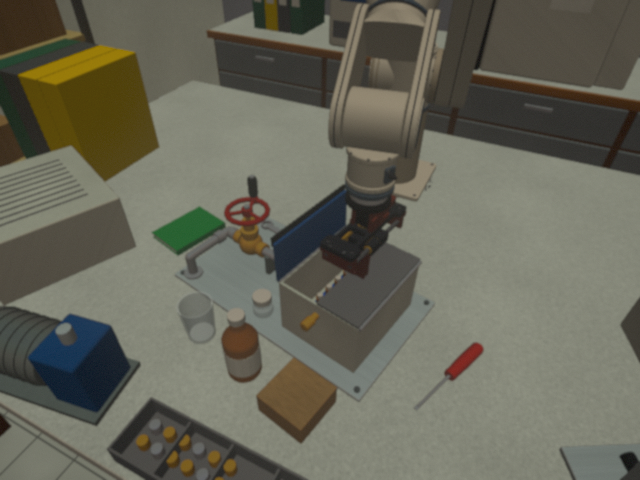

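Grey leaf lies flat, with 25 N on the tip at z 145. Now the blue leaf.

Emit:
{"op": "send_rows", "data": {
  "rows": [
    [[-1,-4,0,0,0,0,0],[-1,-8,0,0,0,0,0],[-1,-12,0,0,0,0,0],[-1,-16,-2,0,0,0,0],[-1,-16,-6,0,0,0,0],[-1,-16,-10,0,0,0,0],[-1,-16,-14,0,0,0,0],[-1,-16,-17.4,0,0,0,0]]
  ]
}}

```text
time: 4.15
position: [0.5607, -0.0513, 0.3048]
tcp_rot: [0.704, 0.07, 0.703, -0.07]
wrist_force: [0.4, -0.8, -0.6]
opening: 0.0007
```

Emit:
{"op": "send_rows", "data": {
  "rows": [
    [[-1,4,0,0,0,0,0],[-1,8,0,0,0,0,0],[-1,9.1,0.5,0,0,0,0],[-1,9.1,1.5,0,0,0,0],[-1,9.1,2.5,0,0,0,0],[-1,9.1,3.5,0,0,0,0],[-1,9.1,4.5,0,0,0,0],[-1,9.1,5.4,0,0,0,0]]
  ]
}}

```text
time: 4.82
position: [0.5733, 0.0049, 0.2147]
tcp_rot: [0.705, 0.07, 0.702, -0.07]
wrist_force: [1.3, -1.8, 0.6]
opening: -0.0
```

Emit:
{"op": "send_rows", "data": {
  "rows": [
    [[-1,0,1,0,0,0,0],[-1,0.6,2.9,0,0,0,0],[-1,1.7,4.5,0,0,0,0],[-1,3.2,5.8,0,0,0,0],[-1,4.3,6.4,0,0,0,0],[-1,5.5,6.8,0,0,0,0],[-1,6.2,6.9,0,0,0,0],[-1,6.9,7,0,0,0,0]]
  ]
}}

```text
time: 5.48
position: [0.5854, 0.0718, 0.1443]
tcp_rot: [0.703, 0.07, 0.704, -0.071]
wrist_force: [-28.8, -5.3, 89.8]
opening: 0.0001
```

Run:
```python
from h import *
p=np.load("rig.npy"); s,R=st(); print(s["time"],s["position"],s["wrist_force"].round(1),-go(rig(p,(0,0,0)))*10)
```

```text
5.4833 [0.58542018 0.07181042 0.14431982] [-28.8  -5.3  89.8] [-144.4  102.2    3.7]
```

Force peaked near 90 N at the end of that stroke, so I'm lifting off and going over to the handle, with the fingers half open.

Emit:
{"op": "send_rows", "data": {
  "rows": [
    [[-1,-2,0,0,0,0,0],[-1,-6,0,0,0,0,0],[-1,-10,0,0,0,0,0],[-1,-14,-2,-0.5,0,0,0],[-1,-16,-5,-1.5,0,0,0],[0,-16,-9,-2.5,0,0,0],[0,-16,-13,-3.5,0,0,0],[0,-16,-17,-4.6,0,0,0]]
  ]
}}

```text
time: 6.15
position: [0.5058, -0.0874, 0.3044]
tcp_rot: [0.704, 0.07, 0.703, -0.071]
wrist_force: [1.0, -1.5, 0.2]
opening: 0.017
```

Emit:
{"op": "send_rows", "data": {
  "rows": [
    [[0,0,-4,0,0,0,0],[0,0,-8,0,0,0,0],[0,0,-10.3,0,0,0,0],[0,0,-10.3,0,0,0,0],[0,0,-10.3,0,0,0,0],[0,0,-10.3,0,0,0,0],[0,0,-10.3,0,0,0,0],[0,0,-10.3,0,0,0,0]]
  ]
}}

```text
time: 6.82
position: [0.4864, -0.1855, 0.3036]
tcp_rot: [0.704, 0.07, 0.704, -0.07]
wrist_force: [0.2, -0.3, -0.0]
opening: 0.044
```

Run:
```python
from h import *
p=np.load("rig.npy"); s,R=st(); print(s["time"],s["position"],s["wrist_force"].round(1),s["opening"],-go(rig(p,(0,0,0)))*10)
snap("scene","x.png",(130,130,450,370),2.5); 
c=cv2.imread("pics/x.png")
snap("wrist","w1.png"); w=cv2.imread("pics/w1.png")
cv2.imwrite("pics/both.png",np.vstack([cv2.resize(c,(400,300)),cv2.resize(w,(400,300))]))
X=rig(p,(-42,-169,213)); print("handle est px",proj("wrist",X), proj("wrist",rig(p,(0,-150,159))), go(X))
```

```text
6.8167 [ 0.48643793 -0.18552971  0.30360608] [ 0.2 -0.3 -0. ] 0.04401142793454217 [-303.6 -169.5  -42.4]
handle est px [318.93241854 237.66095027] [377.26548102 191.28524625] [9.06 0.08 0.01]
```

View pics/w1.png

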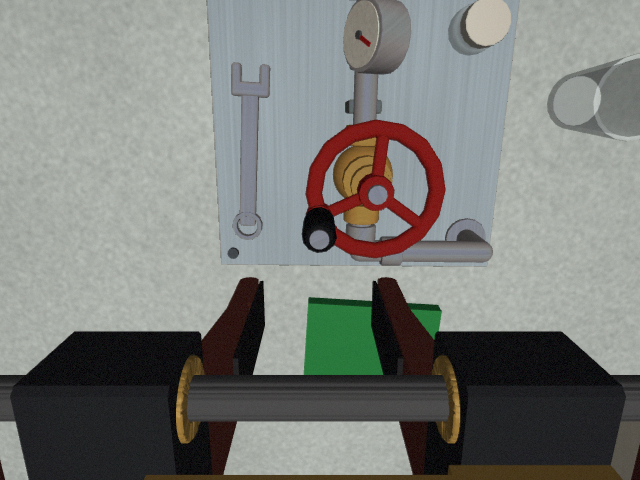

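View pics/x.png

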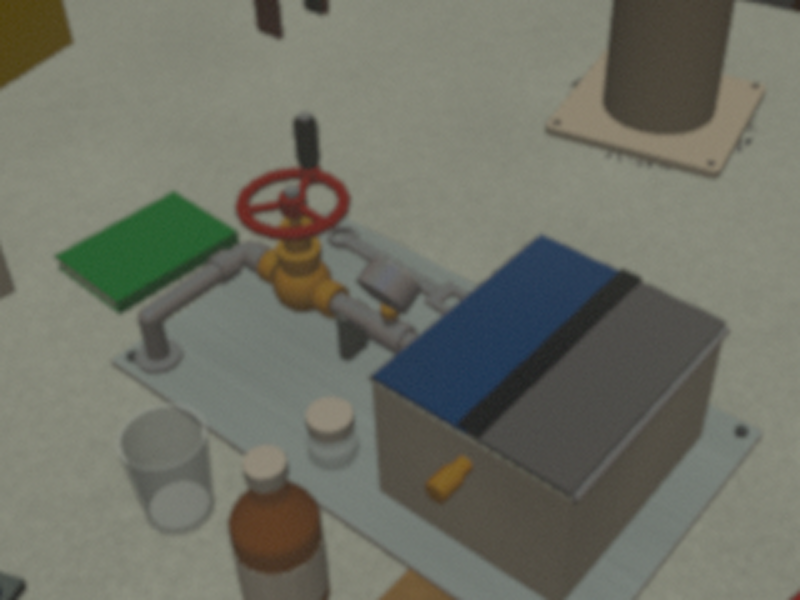

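Scene view: both leaves flat and the black strip lies over the grey leaf. Wrist view: handle top at (319,239), within 1.5 px of the prediction; wheel rim spans 306–445 × 120–257. Next, the wheel centre, then the descent.

Run:
```python
from h import *
p=np.load("rig.npy")
c=cv2.imread("pics/w1.png").astype(int); m=((c[:,:,2]>110)&(c[:,:,1]<60)&(c[:,:,0]<60)).astype(np.uint8); m[280:]=0
pts=cv2.findNonZero(m); hull=cv2.convexHull(pts); e=cv2.fitEllipse(hull); print(e)
w=px2z("wrist",e[0][0],e[0][1],.156); h=px2z("wrist",319,239,.213); print(w,h,np.linalg.norm((w-h)[:2]),rig(p,(0,-150,156)))
print("handle go",go(h),"wheel go",go(w))
```

```text
((373.5240478515625, 152.4300079345703), (141.08462524414062, 218.6270751953125), 175.64645385742188)
[ 0.53380718 -0.14729427  0.156     ] [ 0.48655465 -0.18575241  0.213     ] 0.06092479353128222 [ 0.53161808 -0.17462642  0.156     ]
handle go [ 9.06 -0.01  0.01] wheel go [14.77  4.69  3.88]
```

Emit:
{"op": "send_rows", "data": {
  "rows": [
    [[0,4,0,0,0,0,0],[0,8,0,0,0,0,0],[0,11,0,0,0,0,0],[0,13.4,0,0,0,0,0],[0,13.4,0,0,0,0,0],[-1,13.4,0,0,0,0,0],[-1,13.4,0,0,0,0,0],[-1,13.4,0,0,0,0,0]]
  ],
  "newtons": 30
}}

```text
time: 7.58
position: [0.4876, -0.1869, 0.1716]
tcp_rot: [0.705, 0.07, 0.702, -0.071]
wrist_force: [-0.1, 0.4, 0.2]
opening: 0.0269
```

Emit:
{"op": "send_rows", "data": {
  "rows": [
    [[-1,0,0,0,0,0,0],[-1,0,0,0,0,0,0],[-1,0,0,0,0,0,0],[-1,0,0,0,0,0,0],[-1,0,0,0,0,0,0],[-1,0,0,0,0,0,0],[-1,0,0,0,0,0,0],[-1,0,0,0,0,0,0]]
  ]
}}

```text
time: 8.25
position: [0.4871, -0.1869, 0.1714]
tcp_rot: [0.704, 0.071, 0.703, -0.071]
wrist_force: [-1.5, 0.1, 7.9]
opening: 0.0214
```

Run:
```python
from h import *
p=np.load("rig.npy"); s,R=st(); print(s["time"],s["position"],s["wrist_force"].round(1),s["opening"],-go(rig(p,(0,0,0)))*10)
for u,v in [(375.5,188.5)]:
    w=px2z("wrist",u,v,.159); print(w, go(w), np.linalg.norm((w-s["position"])[:2]))
    w=px2z("wrist",u,v,.153); print(w, go(w), np.linalg.norm((w-s["position"])[:2]))
```

```text
8.25 [ 0.48706166 -0.18691688  0.17141427] [-1.5  0.1  7.9] 0.021376268687073194 [-171.5 -171.   -40.7]
[ 0.53070371 -0.17238493  0.159     ] [1.25 2.29 3.98] 0.045997894298965725
[ 0.5312957  -0.17354829  0.153     ] [1.85 2.19 4.06] 0.04621006309721756
```

```bash
cat >> h.py <<'E'
def circ(cy,cz,phi,step,n=8,rad=4.5):
    # rows (tool y,z cm) from current commanded point (0,0), axis at (cy,cz); phi ccw from rig x
    a=np.deg2rad(phi+step*np.arange(1,n+1)); 
    for y,z,d in zip(cy+rad*np.sin(a),cz+rad*np.cos(a),np.rad2deg(a)): print(f"{y:.2f} {z:.2f}  ({d:.1f})")
E
python3 -c "
from h import *
circ(2.0,4.15,-154.3,-11.25)"
```

```text
0.88 -0.21  (-165.6)
1.75 -0.34  (-176.8)
2.63 -0.31  (-188.1)
3.49 -0.10  (-199.3)
4.29 0.27  (-210.6)
5.00 0.80  (-221.8)
5.60 1.44  (-233.1)
6.05 2.20  (-244.3)
```

Emit:
{"op": "send_rows", "data": {
  "rows": [
    [[-1,0,0.88,-0.21,0,0,0],[-1,0,1.75,-0.34,0,0,0],[-1,0,2.63,-0.31,0,0,0],[-1,0,3.49,-0.1,0,0,0],[-1,0,4.29,0.27,0,0,0],[-1,0,5,0.8,0,0,0],[-1,0,5.6,1.44,0,0,0],[-1,0,6.05,2.2,0,0,0]]
  ]
}}

```text
time: 8.92
position: [0.5208, -0.1329, 0.1714]
tcp_rot: [0.705, 0.069, 0.703, -0.071]
wrist_force: [-2.6, -11.0, 4.9]
opening: 0.0215
```

```bash
cat >> h.py <<'E'
def rep():
    p=np.load("rig.npy"); s,R=st(); c=-go(rig(p,(0,0,0)))*10; f=R.T@s["wrist_force"]
    y,z=c[1]+150,c[2]; print("t",round(s["time"],2),"rel axis y,z",round(y,1),round(z,1),"r",round(np.hypot(y,z),1),"phi",round(np.rad2deg(np.arctan2(y,z)),1),"zTCP",-c[0],"f tool",f.round(1),"open",s["opening"].round(4),"q",s["q"].round(2))
E
python3 -c "
from h import *
rep(); circ(2.0-6.05,4.15-2.2,-244.3,-18)"
```

```text
Traceback (most recent call last):
  File "h.py", line 30, in rep
    y,z=c[1]+150,c[2]; print("t",round(s["time"],2),"rel axis y,z",round(y,1),round(z,1),"r",round(np.hypot(y,z),1),"phi",round(np.rad2deg(np.arctan2(y,z)),1),"zTCP",-c[0],"f tool",f.round(1),"open",s["opening"].round(4),"q",s["q"].round(2))
                                                                                                                                                                                                       ^^^^^^^^^^^^^^^^^^
AttributeError: 'float' object has no attribute 'round'
```

```bash
sed -i 's/s\["opening"\].round(4)/round(s["opening"],4)/' h.py; python3 -c "
from h import *
rep(); circ(2.0-6.05,4.15-2.2,-244.3,-3.75)"
```

```text
t 8.92 rel axis y,z 38.3 -18.5 r 42.5 phi 115.8 zTCP 171.20000000000002 f tool [ -4.9 -11.3  -0.3] open 0.0215 q [-0.27  0.36  1.87 -0.    0.91 -0.07]
0.12 0.27  (-248.1)
0.22 0.54  (-251.8)
0.31 0.83  (-255.6)
0.37 1.11  (-259.3)
0.42 1.41  (-263.1)
0.44 1.70  (-266.8)
0.45 1.99  (-270.6)
0.44 2.29  (-274.3)
```

```bash
python3 -c "
from h import *
circ(-4.35,2.08,115.6,-5.625)
circ(-4.35-.04,2.08-3.62,70.6,-2.8)"
```

```text
-0.12 0.54  (110.0)
0.01 0.96  (104.3)
0.10 1.40  (98.7)
0.14 1.84  (93.1)
0.15 2.28  (87.5)
0.10 2.72  (81.8)
0.02 3.15  (76.2)
-0.11 3.57  (70.6)
-0.22 0.16  (67.8)
-0.31 0.36  (65.0)
-0.41 0.56  (62.2)
-0.52 0.75  (59.4)
-0.63 0.94  (56.6)
-0.76 1.12  (53.8)
-0.89 1.29  (51.0)
-1.04 1.46  (48.2)
```

Emit:
{"op": "send_rows", "data": {
  "rows": [
    [[-1,0,-0.12,0.54,0,0,0],[-1,0,0,0.96,0,0,0],[-1,0,0.1,1.4,0,0,0],[-1,0,0.14,1.84,0,0,0],[-1,0,0.15,2.28,0,0,0],[-1,0,0.1,2.72,0,0,0],[-1,0,0,3.15,0,0,0],[-1,0,-0.11,3.57,0,0,0]]
  ]
}}

```text
time: 9.58
position: [0.5553, -0.139, 0.1714]
tcp_rot: [0.704, 0.071, 0.703, -0.07]
wrist_force: [-1.5, 4.5, 8.0]
opening: 0.021
```

```bash
python3 -c "
from h import *
rep(); circ(-4.35+.11,2.08-3.57,70.6,-2.8)"
```

```text
t 9.58 rel axis y,z 39.8 16.4 r 43.0 phi 67.6 zTCP 171.5 f tool [-8.   4.1 -2.4] open 0.021 q [-0.27  0.41  1.79  0.    0.94 -0.07]
-0.07 0.21  (67.8)
-0.16 0.41  (65.0)
-0.26 0.61  (62.2)
-0.37 0.80  (59.4)
-0.48 0.99  (56.6)
-0.61 1.17  (53.8)
-0.74 1.34  (51.0)
-0.89 1.51  (48.2)
```

Emit:
{"op": "send_rows", "data": {
  "rows": [
    [[-1,0,-0.07,0.21,0,0,0],[-1,0,-0.16,0.41,0,0,0],[-1,0,-0.26,0.61,0,0,0],[-1,0,-0.37,0.8,0,0,0],[-1,0,-0.48,0.99,0,0,0],[-1,0,-0.61,1.17,0,0,0],[-1,0,-0.74,1.34,0,0,0],[-1,0,-0.89,1.51,0,0,0]]
  ]
}}

```text
time: 10.25
position: [0.568, -0.1513, 0.1714]
tcp_rot: [0.704, 0.071, 0.703, -0.071]
wrist_force: [-2.6, 3.4, 8.2]
opening: 0.0216
```

```bash
cat >> h.py <<'E'
def cc(phi,step,dphi0=None,r0=4.5,rad=4.5):
    rep(); a=np.deg2rad(phi); circ(-r0*np.sin(a),-r0*np.cos(a),phi,step,rad=rad)
E
python3 -c "
from h import *
cc(48.2,-3)"
```

```text
t 10.25 rel axis y,z 30.2 31.3 r 43.5 phi 44.0 zTCP 171.5 f tool [-8.2  2.8 -3.2] open 0.0216 q [-0.28  0.43  1.75  0.    0.96 -0.08]
-0.16 0.17  (45.2)
-0.33 0.33  (42.2)
-0.51 0.49  (39.2)
-0.70 0.63  (36.2)
-0.89 0.77  (33.2)
-1.09 0.89  (30.2)
-1.30 1.00  (27.2)
-1.51 1.11  (24.2)
```

Emit:
{"op": "send_rows", "data": {
  "rows": [
    [[-1,0,-0.16,0.17,0,0,0],[-1,0,-0.33,0.33,0,0,0],[-1,0,-0.51,0.49,0,0,0],[-1,0,-0.7,0.63,0,0,0],[-1,0,-0.89,0.77,0,0,0],[-1,0,-1.09,0.89,0,0,0],[-1,0,-1.3,1,0,0,0],[-1,0,-1.51,1.11,0,0,0]]
  ]
}}

```text
time: 10.92
position: [0.5752, -0.1683, 0.1714]
tcp_rot: [0.704, 0.071, 0.704, -0.071]
wrist_force: [-5.0, 3.0, 9.6]
opening: 0.0218
```

```bash
python3 -c "
from h import *
for k in range(6): print(k);cc(24.2-24*k,-3)" | grep -v '^t' | tee tab.txt; python3 -c "
from h import *
rep()"
```

```text
0
-0.22 0.09  (21.2)
-0.44 0.17  (18.2)
-0.66 0.24  (15.2)
-0.89 0.29  (12.2)
-1.13 0.34  (9.2)
-1.36 0.37  (6.2)
-1.59 0.39  (3.2)
-1.83 0.40  (0.2)
1
-0.24 -0.01  (-2.8)
-0.47 -0.02  (-5.8)
-0.70 -0.05  (-8.8)
-0.94 -0.10  (-11.8)
-1.17 -0.15  (-14.8)
-1.39 -0.22  (-17.8)
-1.61 -0.29  (-20.8)
-1.83 -0.38  (-23.8)
2
-0.21 -0.10  (-26.8)
-0.42 -0.21  (-29.8)
-0.62 -0.33  (-32.8)
-0.82 -0.47  (-35.8)
-1.00 -0.61  (-38.8)
-1.18 -0.76  (-41.8)
-1.35 -0.92  (-44.8)
-1.52 -1.09  (-47.8)
3
-0.15 -0.18  (-50.8)
-0.30 -0.37  (-53.8)
-0.43 -0.56  (-56.8)
-0.56 -0.76  (-59.8)
-0.67 -0.97  (-62.8)
-0.77 -1.18  (-65.8)
-0.86 -1.40  (-68.8)
-0.94 -1.62  (-71.8)
4
-0.07 -0.23  (-74.8)
-0.12 -0.45  (-77.8)
-0.17 -0.69  (-80.8)
-0.20 -0.92  (-83.8)
-0.22 -1.15  (-86.8)
-0.23 -1.39  (-89.8)
-0.22 -1.63  (-92.8)
-0.20 -1.86  (-95.8)
5
0.03 -0.23  (-98.8)
0.07 -0.47  (-101.8)
0.13 -0.69  (-104.8)
0.19 -0.92  (-107.8)
0.27 -1.14  (-110.8)
0.36 -1.36  (-113.8)
0.46 -1.57  (-116.8)
0.57 -1.78  (-119.8)
t 10.92 rel axis y,z 15.0 41.5 r 44.1 phi 19.9 zTCP 171.4 f tool [-9.6  2.  -5.5] open 0.0218 q [-0.3   0.45  1.73  0.    0.97 -0.1 ]
```

Emit:
{"op": "send_rows", "data": {
  "rows": [
    [[-1,0,-0.22,0.09,0,0,0],[-1,0,-0.44,0.17,0,0,0],[-1,0,-0.66,0.24,0,0,0],[-1,0,-0.89,0.29,0,0,0],[-1,0,-1.13,0.34,0,0,0],[-1,0,-1.36,0.37,0,0,0],[-1,0,-1.59,0.39,0,0,0],[-1,0,-1.83,0.4,0,0,0]]
  ]
}}

```text
time: 11.58
position: [0.575, -0.1864, 0.1714]
tcp_rot: [0.703, 0.071, 0.704, -0.07]
wrist_force: [-5.6, 14.5, 11.4]
opening: 0.0214
```

Emit:
{"op": "send_rows", "data": {
  "rows": [
    [[-1,0,-0.12,0,0,0,0],[-1,0,-0.24,-0.01,0,0,0],[-1,0,-0.36,-0.01,0,0,0],[-1,0,-0.47,-0.02,0,0,0],[-1,0,-0.59,-0.03,0,0,0],[-1,0,-0.7,-0.05,0,0,0],[-1,0,-0.82,-0.08,0,0,0],[-1,0,-0.94,-0.1,0,0,0]]
  ]
}}

```text
time: 12.25
position: [0.5745, -0.1884, 0.1713]
tcp_rot: [0.704, 0.075, 0.703, -0.067]
wrist_force: [5.4, 38.2, 8.4]
opening: 0.0213
```

```bash
python3 -c "
from h import *
rep()"
```

```text
t 12.25 rel axis y,z -2.8 45.1 r 45.2 phi -3.6 zTCP 173.2 f tool [-7.9 38.6 -2.4] open 0.0213 q [-0.34  0.46  1.71  0.01  0.97 -0.15]
```

The stop is reached: force climbed to 38 N with only 2 mm of motion. I'll ease off to near-zero load and record the reference position.

Emit:
{"op": "send_rows", "data": {
  "rows": [
    [[-1,0,0.3,0.03,0,0,0],[-1,0,0.6,0.06,0,0,0],[-1,0,0.9,0.1,0,0,0],[-1,0,1.1,0.1,0,0,0],[-1,0,1.1,0.1,0,0,0],[-1,0,1.1,0.1,0,0,0],[-1,0,1.1,0.1,0,0,0],[-1,0,1.1,0.1,0,0,0]]
  ]
}}

```text
time: 12.92
position: [0.5751, -0.1857, 0.1713]
tcp_rot: [0.703, 0.071, 0.704, -0.071]
wrist_force: [-7.7, 2.3, 10.5]
opening: 0.0213
```

```bash
python3 -c "
from h import *
rep()"
```

```text
t 12.92 rel axis y,z -2.2 44.7 r 44.8 phi -2.8 zTCP 171.29999999999998 f tool [-10.5   0.7  -8. ] open 0.0213 q [-0.33  0.46  1.71 -0.    0.97 -0.13]
```

```bash
python3 -c "
from h import *
for k in range(3):
    ph=2.3+120*k; a=np.deg2rad(ph); circ(-4.5*np.sin(a),-4.5*np.cos(a),ph,15)"
```

```text
1.16 -0.20  (17.3)
2.22 -0.69  (32.3)
3.13 -1.44  (47.3)
3.80 -2.40  (62.3)
4.21 -3.51  (77.3)
4.32 -4.68  (92.3)
4.12 -5.83  (107.3)
3.62 -6.90  (122.3)
-0.75 -0.90  (137.3)
-1.71 -1.58  (152.3)
-2.81 -1.99  (167.3)
-3.98 -2.09  (182.3)
-5.14 -1.89  (197.3)
-6.21 -1.40  (212.3)
-7.11 -0.65  (227.3)
-7.79 0.31  (242.3)
-0.41 1.10  (257.3)
-0.51 2.27  (272.3)
-0.31 3.43  (287.3)
0.18 4.50  (302.3)
0.93 5.40  (317.3)
1.89 6.08  (332.3)
2.99 6.48  (347.3)
4.16 6.59  (362.3)
```

Emit:
{"op": "send_rows", "data": {
  "rows": [
    [[-1,0,1.16,-0.2,0,0,0],[-1,0,2.22,-0.69,0,0,0],[-1,0,3.13,-1.44,0,0,0],[-1,0,3.8,-2.4,0,0,0],[-1,0,4.21,-3.51,0,0,0],[-1,0,4.32,-4.68,0,0,0],[-1,0,4.12,-5.83,0,0,0],[-1,0,3.62,-6.9,0,0,0]]
  ]
}}

```text
time: 13.58
position: [0.5174, -0.1356, 0.1714]
tcp_rot: [0.705, 0.071, 0.702, -0.07]
wrist_force: [4.4, 3.3, 3.3]
opening: 0.0216
```

```bash
python3 -c "
from h import *
rep()"
```

```text
t 13.58 rel axis y,z 35.7 -20.7 r 41.3 phi 120.1 zTCP 171.70000000000002 f tool [-3.3  4.1  3.6] open 0.0216 q [-0.28  0.36  1.87  0.    0.91 -0.08]
```

Emit:
{"op": "send_rows", "data": {
  "rows": [
    [[-1,0,-0.75,-0.9,0,0,0],[-1,0,-1.71,-1.58,0,0,0],[-1,0,-2.81,-1.99,0,0,0],[-1,0,-3.98,-2.09,0,0,0],[-1,0,-5.14,-1.89,0,0,0],[-1,0,-6.21,-1.4,0,0,0],[-1,0,-7.11,-0.65,0,0,0],[-1,0,-7.79,0.31,0,0,0]]
  ]
}}

```text
time: 14.25
position: [0.5025, -0.2139, 0.1713]
tcp_rot: [0.703, 0.071, 0.704, -0.071]
wrist_force: [-1.2, 6.5, 8.3]
opening: 0.0213
```

Emit:
{"op": "send_rows", "data": {
  "rows": [
    [[-1,0,-0.41,1.1,0,0,0],[-1,0,-0.51,2.27,0,0,0],[-1,0,-0.31,3.43,0,0,0],[-1,0,0.18,4.5,0,0,0],[-1,0,0.93,5.4,0,0,0],[-1,0,1.89,6.08,0,0,0],[-1,0,2.99,6.48,0,0,0],[-1,0,4.16,6.59,0,0,0]]
  ]
}}

```text
time: 14.92
position: [0.5751, -0.1862, 0.1713]
tcp_rot: [0.703, 0.07, 0.704, -0.071]
wrist_force: [-13.3, -3.2, 12.3]
opening: 0.0212
```

```bash
python3 -c "
from h import *
rep()"
```

```text
t 14.92 rel axis y,z -3.0 44.7 r 44.8 phi -3.8 zTCP 171.20000000000002 f tool [-12.3  -5.8 -12.5] open 0.0212 q [-0.33  0.46  1.71 -0.    0.97 -0.13]
```

One turn is done and it lands back on the reference within 1 mm. Second turn.

Emit:
{"op": "send_rows", "data": {
  "rows": [
    [[-1,0,1.16,-0.2,0,0,0],[-1,0,2.22,-0.69,0,0,0],[-1,0,3.13,-1.44,0,0,0],[-1,0,3.8,-2.4,0,0,0],[-1,0,4.21,-3.51,0,0,0],[-1,0,4.32,-4.68,0,0,0],[-1,0,4.12,-5.83,0,0,0],[-1,0,3.62,-6.9,0,0,0]]
  ]
}}

```text
time: 15.58
position: [0.5174, -0.1357, 0.1714]
tcp_rot: [0.705, 0.071, 0.702, -0.07]
wrist_force: [5.5, 3.9, 2.0]
opening: 0.0217
```

Emit:
{"op": "send_rows", "data": {
  "rows": [
    [[-1,0,-0.75,-0.9,0,0,0],[-1,0,-1.71,-1.58,0,0,0],[-1,0,-2.81,-1.99,0,0,0],[-1,0,-3.98,-2.09,0,0,0],[-1,0,-5.14,-1.89,0,0,0],[-1,0,-6.21,-1.4,0,0,0],[-1,0,-7.11,-0.65,0,0,0],[-1,0,-7.79,0.31,0,0,0]]
  ]
}}

```text
time: 16.25
position: [0.5026, -0.214, 0.1713]
tcp_rot: [0.703, 0.071, 0.704, -0.071]
wrist_force: [-1.2, 7.3, 8.0]
opening: 0.0214
```

Emit:
{"op": "send_rows", "data": {
  "rows": [
    [[-1,0,-0.41,1.1,0,0,0],[-1,0,-0.51,2.27,0,0,0],[-1,0,-0.31,3.43,0,0,0],[-1,0,0.18,4.5,0,0,0],[-1,0,0.93,5.4,0,0,0],[-1,0,1.89,6.08,0,0,0],[-1,0,2.99,6.48,0,0,0],[-1,0,4.16,6.59,0,0,0]]
  ]
}}

```text
time: 16.92
position: [0.5751, -0.1863, 0.1713]
tcp_rot: [0.703, 0.07, 0.704, -0.071]
wrist_force: [-12.5, -3.2, 12.7]
opening: 0.0212
```

Emit:
{"op": "send_rows", "data": {
  "rows": [
    [[-1,0,0,0,0,0,0],[-1,0,0,0,0,0,0],[-1,0,0,0,0,0,0],[-1,0,0,0,0,0,0],[-1,0,0,0,0,0,0],[-1,0,0,0,0,0,0],[-1,0,0,0,0,0,0],[-1,0,0,0,0,0,0]]
  ]
}}

```text
time: 17.58
position: [0.5752, -0.185, 0.1713]
tcp_rot: [0.703, 0.071, 0.704, -0.07]
wrist_force: [-6.7, 5.6, 10.5]
opening: 0.0215
```

```bash
python3 -c "
from h import *
rep()
snap('scene','a.png',(130,130,450,370),2.5); snap('top','b.png',(180,150,480,350),2.6)"
```

```text
t 17.58 rel axis y,z -1.3 44.7 r 44.7 phi -1.7 zTCP 171.5 f tool [-10.5   4.2  -7.7] open 0.0215 q [-0.33  0.46  1.71  0.    0.97 -0.13]
```

View pics/a.png

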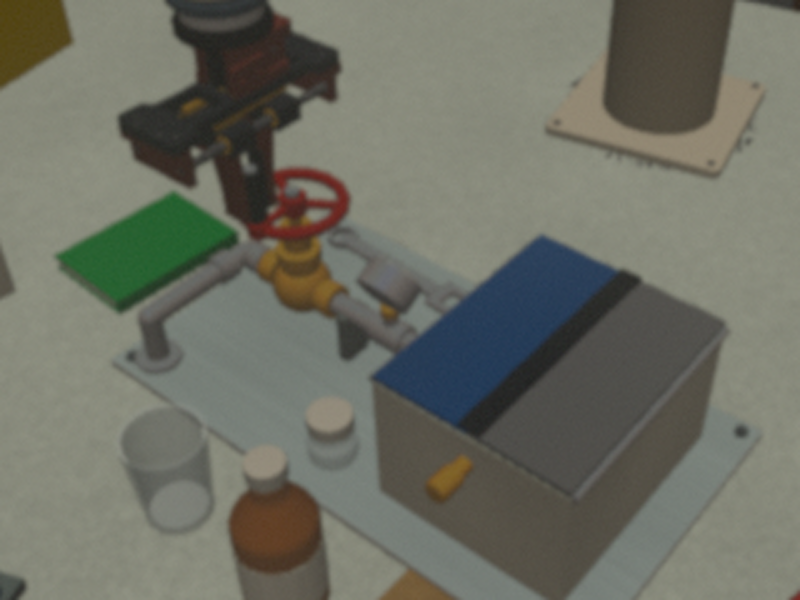

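View pics/b.png

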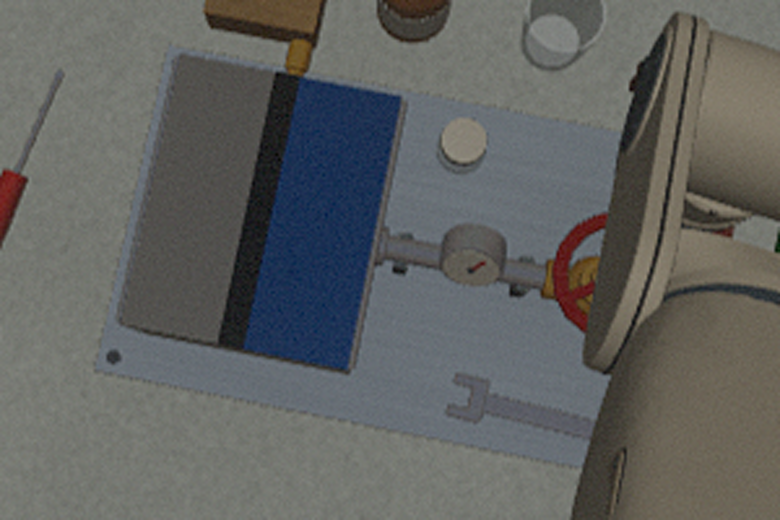

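Both views show the leaves flat with the strip over the grey leaf, the fingers on the handle, and the bench items in place. The tool is 0.7 mm (about 1°) from the stop reference after two full turns. Handing in.

```bash
python3 -c "
from h import *
rep(); print(r.hand_in())"
```

```text
t 17.68 rel axis y,z -1.4 44.6 r 44.6 phi -1.8 zTCP 171.5 f tool [-10.4   3.3  -6.9] open 0.0213 q [-0.33  0.46  1.71  0.    0.97 -0.13]
the job is handed in; nothing more can be done
None
```

The purge box is closed, the valve is set two turns off its stop, and the job was handed in at 17.7 s with the handle still gripped.

- **Leaves:** I folded the grey leaf first, then the blue one. The last scene and top pictures show both flat, with the black strip lapping over the grey leaf.
- **Valve:** I carried the handle clockwise until the force rose to 38 N with almost no further motion, then eased off and noted the position there. Two full turns back brought the tool to within about 0.7 mm of that position, roughly 1° at the handle. How far the stop gave under load is uncertain by another 1–2°.
- **Grip:** The final opening was 21.3 mm on the 22 mm barrel, and the grip stayed set to 30 N.
- **Bench items:** The jar, beaker, bottle, logbook, spanner and screwdriver look unmoved in the last pictures. The arm hides part of the spanner, and only part of the cardboard box is in view.

The blue leaf's last stroke ran harder than I meant. The wrist force read about 94 N when the fingertips pressed it flat, under the 120 N limit but only seen at the end of that move. All other readings at the ends of moves were 40 N or less.

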